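# Load a bar into the length-stop fixture

## Robot

A 6-joint arm with a two-finger parallel gripper is mounted at the origin on a cart in front of the work surface, level with it; the furniture and walls round the work are solid. World frame = base frame: x ahead of the robot, y to its left, z up, the work surface at z = 0. Lengths are in m, angles in rad, forces in N, time in s.
With the tool pointing down it reaches from about 0.25 to 0.775 m from the base axis. Payload 4 kg.
Tool frame: the origin (TCP) lies on the centre line of the jaws, within the pads' length; the fingertips stand 22 mm ahead of it and the grasp point (between the pads) lies 3 mm ahead of it; z points along the fingers, y is the direction in which the jaws open and shut (so a half turn about z gives the same grasp; the last joint's range is limited). The gripper opens to 94 mm and grips with 3 to 60 N. Pads are 16 mm wide; open, the fingers measure 119 mm over their backs; the gripper's body (75 mm by 177 mm) begins 78 mm behind the grasp point.
Start: joints at [1.047, 0.087, 1.371, -0, 1.684, -0.103], TCP at [0.225, 0.502, 0.228] pointing down, gripper open.
Joint ranges: [-3.1, 3.1], [-0.76, 2.03], [0.27, 2.55], [-1.08, 4.22], [0.17, 2.65], [-2.57, 2.57]. Speed limits (rad/s): [2.79, 2.79, 3.14, 3.14, 3.14, 3.14].

## Interface

Orientations are given as [roll, pitch, yaw] about the fixed x, y, z axes, in that order (R = Rz(yaw) Ry(pitch) Rx(roll)).
In Python, from bench import robot gives the robot as it stands. The module is installed in compiled form; this text tells all that it offers.
- The arm moves only by the shell command python3 -m inch 'ROWS'. ROWS is JSON, a list of rows, each an object with "linear": the shift along the world's x, y, z scaled (see below), a list of three; "twist": the turn about the world's z scaled (see below); "gripper": the opening, from 0 (shut) to 1 (fully open). In form: [{"linear": [x, y, z], "twist": twist, "gripper": gripper}, ...]. A call has 1 to 10 rows; each row is the pose to reach, as a shift and turn from the pose commanded when the call began; what a row does not reach only later rows make up. The controller multiplies each number of a shift by 0.1 m and each number of a turn by 60 degrees. A row lasts 1/12 s, in which the tool goes at most 41.7 mm and 7.16 degrees, less where a joint would pass 70% of its speed; a pose out of reach is approached as far as the arm can. A call with a number of a shift or a turn outside -1 to 1 is refused whole. A call with a gripper value outside its range is refused whole. The fingers move at their own pace and stop on an object; the grip force is fixed at half the most. Time passes only in rows, so rows that repeat a pose let the fingers close. It gives the time, the measured TCP pose, the force and the opening at its end, in the units of the state.
- robot.get_obs(): the state, without advancing time (a new reading comes with each control period).
- robot.snapshot(name): name is "scene" or "top" or "wrist"; returns a dict with "image" (384x512x3 uint8, red, green, blue), "depth" (384x512 float32, m along the optical axis (not along the pixel's ray), 0 where there is no reading), "mtx" (3x3 intrinsics, pixels), "k1" (the pictures are not rectified: a ray, as slopes to the right and down, at radius r is drawn at 1 + k1 r^2 times it, then the intrinsics apply), "rvec" (rotation vector, rad) and "tvec" (3), from world to camera coordinates, as OpenCV has them; the wrist camera has in their place "hand_eye" (4x4, takes a point from camera to tool coordinates, whose origin is the TCP and whose axes are the flange's). Camera axes: x right, y down, z forward; pixel columns grow to the right and rows downward; lengths in m; the calibration is good to about 2 mm. A picture is of the moment at which its call begins: read the wrist's pose just before it.
- robot.close_job(): hands the job in, once; it reports no verdict.
The state is a dict: "time": time; "joint_positions": joint angles; "qvel": joint speeds; "joint_torque": joint torques, N m; "tool_pos": TCP position; "ee_rot": TCP orientation; "wrist_force": force on the tool from outside, world axes, zero at the start; "wrist_torque": the same for the moment, N m; "width": finger opening in m.
Only numpy, scipy, OpenCV 4.12 (cv2) and the standard library are available. Lean on these libraries where they do the work, as an engineer would, in place of code of your own. Each camera call takes 0.05 s, during which the arm holds its last target.

## Task

Pick up the loose aluminium bar and slide it, tapered end first, into the slot of the grey length-stop fixture until it rests fully home against the stop hidden inside, then let go. The stop's depth is different every time and it is held only by friction, so feel for it gently and do not shift it; leave the bottles and other things where they stand.

Things in the scene. Friction and masses are not known exactly. Their poses are not given: they have to be found in the camera images.
- bar_center (a point): Centre of the loose aluminium bar, half-way up: 150 mm long (x), 16 mm wide (y), 30 mm high (z), about 0.15 kg, lying level on the worktop. x points along the bar to the tapered nose, z up. A dark cross hole marks the square tail. Grip it across the 16 mm width, within about 35 mm of the tail: only 43 to 75 mm of the tail end stays outside the slot.
- bar_nose (a point): Centre of the bar's flat nose face, 75 mm ahead of bar_center along x. The last 12 mm taper from 16 x 30 mm to 11 x 25 mm.
- fixture: Length-stop fixture bolted down: grey block 131 mm long (x), 56 mm wide (y; 88 mm over its 8 mm high bolted flanges), 70 mm high. Origin on the worktop under the middle of the mouth face; x points level into the blind slot, away from the robot, z up. The slot is 18 mm wide and 32 mm high, floor 25 mm and roof 57 mm above the worktop; the mouth is bevelled 4 mm wider on every side over the first 8 mm.
- slot_mouth (a point): Centre of the slot's mouth in the mouth face, 41 mm above the worktop; x points into the slot. An unseen stop block sits inside, its face somewhere between 75 and 107 mm from the mouth. It is held by friction: a push of about 9 N shifts it. Rubbing in the slot is only a few newtons while the bar is in line.
- reagent_bottle_1: Bystander: clear bottle with a yellow band, 44 mm wide, 109 mm tall; origin under its centre.
- cal_weight: Bystander: brass weight, 20 mm wide, 33 mm tall; origin under its centre.
- slide_case: Bystander: flat dark case, 151 x 32 x 21 mm; origin under its centre.
- sample_bottle_1: Bystander: clear bottle with a green band, 51 mm wide, 139 mm tall; origin under its centre.
- sample_bottle_2: Bystander: the like, 50 mm wide, 139 mm tall; origin under its centre.
- hdpe_bottle: Bystander: white bottle, 86 mm wide, 210 mm tall; origin under its centre.

How it is judged:
On the way, in this order (a step that is already met when the one before it is completed fails the run):
1. the bar is lifted off the worktop (height (world z) of bar_center above 0.025 m), for 0.1 s.
2. the bar's nose is in the slot, 20 mm or more past the mouth (x of bar_nose in the frame of slot_mouth above 0.02 m and y of bar_nose in the frame of slot_mouth between -0.004 and 0.004 m and z of bar_nose in the frame of slot_mouth between -0.004 and 0.004 m), for 0.1 s.
At the end, for the whole second after the job is handed in: The bar lies at rest in the slot, nose first and in line within 0.08 rad, its nose within 1.5 mm of the hidden stop, and is released (x of stop_face in the frame of bar_nose below 0.0015 m and x of bar_nose in the frame of slot_mouth above 0.07 m and z of bar_nose in the frame of slot_mouth between -0.004 and 0.004 m and angle between the x axis of bar_center and the x axis of fixture, either way round below 0.08 rad and linear speed of bar below 0.01 m/s); the robot touches nothing.
It fails at once if the hidden stop is shifted by more than 2 mm (distance of stop_face from where it was at the start of the episode above 0.002 m).
It fails at once if a bystander is moved more than 25 mm (distance of any of reagent_bottle_1, cal_weight, slide_case, sample_bottle_1, sample_bottle_2, hdpe_bottle from where it was at the start of the episode above 0.025 m).
It also fails if it takes over 45 s, if anything falls off the work surface, if the arm or the gripper's body presses on something with over 40 N, if the wrist force passes 120 N, or if a joint passes its speed limit or range.

## Working session

There is one attempt and no reset: what is moved stays moved. The work goes in short steps, Python scripts to look and compute and a shell command to move; the robot and the scene stay as the last step left them, time stands still between calls to the robot, and variables do not carry over. Pictures are saved under pics/ and viewed, and the job is handed in when it is done.

```bash
mkdir -p pics; cat > h.py <<'E'
import numpy as np, cv2
from bench import robot
def snap(n,tag):
    o=robot.get_obs(); s=robot.snapshot(n)
    cv2.imwrite(f'pics/{tag}.png',s['image'][:,:,::-1]); np.savez(f'{tag}.npz',tool_pos=o['tool_pos'],ee_rot=o['ee_rot'],**s)
    return s
E
python3 - <<'E'
from h import *
o=robot.get_obs(); print(o)
for n in ['scene','top','wrist']:
    s=snap(n,n+'0'); print({k:v for k,v in s.items() if k not in('image','depth')})
E
```

```text
{'time': 0.0, 'joint_positions': array([ 1.04693902e+00,  8.79269739e-02,  1.37222056e+00, -1.43549005e-05,
        1.68358512e+00, -1.03101653e-01]), 'qvel': array([ 0.00145601, -0.00212411,  0.0005598 , -0.00096792,  0.00016603,
        0.0012341 ]), 'joint_torque': array([-2.00513132e-04, -3.40164185e+01, -3.02432835e+01,  7.15705077e-02,
        3.26584477e-02, -1.50224619e-04]), 'tool_pos': array([0.22441083, 0.50159896, 0.22633653]), 'ee_rot': array([-3.13946254e+00, -2.06055937e-04,  2.72083518e+00]), 'wrist_force': array([-0.02195389,  0.06128734,  0.43983913]), 'wrist_torque': array([-0.01029215,  0.00995597, -0.05705803]), 'width': 0.09368470808893116}
{'mtx': array([[393.44362256,   0.        , 253.98025842],
       [  0.        , 393.44362256, 197.16166109],
       [  0.        ,   0.        ,   1.        ]]), 'k1': 0.031795113156433706, 'rvec': array([ 0.48661261,  2.79139599, -1.04071585]), 'tvec': array([ 0.44004529, -0.15403137,  1.38949645])}
{'mtx': array([[402.94573642,   0.        , 264.1027111 ],
       [  0.        , 402.94573642, 193.71378078],
       [  0.        ,   0.        ,   1.        ]]), 'k1': 0.04580244626119761, 'rvec': array([ 2.1552057 , -2.20759627,  0.05142235]), 'tvec': array([0.12666801, 0.53052829, 1.23181692])}
{'mtx': array([[322.99179381,   0.        , 255.95070867],
       [  0.        , 322.99179381, 189.87401043],
       [  0.        ,   0.        ,   1.        ]]), 'k1': 0.032188472492369426, 'hand_eye': array([[ 7.60260570e-05, -9.58664754e-01, -2.84538020e-01,
         8.21773128e-02],
       [ 9.99999992e-01,  1.01516260e-04, -7.48371123e-05,
        -2.16029146e-04],
       [ 1.00628937e-04, -2.84538012e-01,  9.58664754e-01,
        -1.58017135e-01],
       [ 0.00000000e+00,  0.00000000e+00,  0.00000000e+00,
         1.00000000e+00]])}
```

View pics/scene0.png

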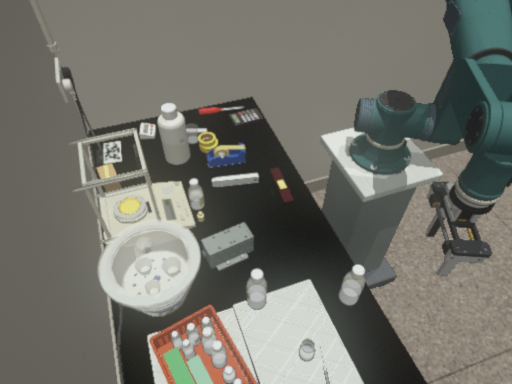

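View pics/top0.png

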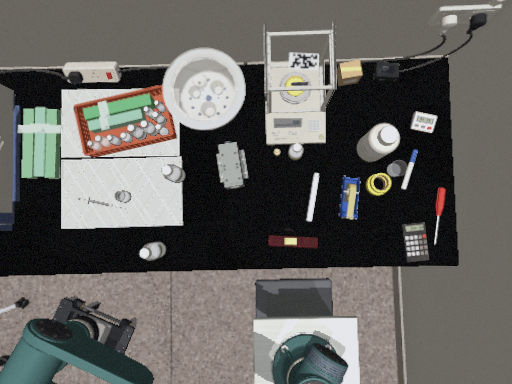

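View pics/wrist0.png

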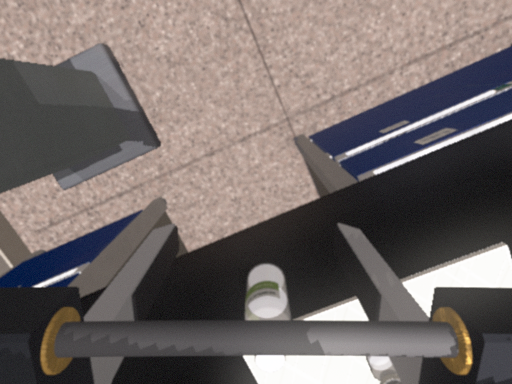

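The top view shows the white bar around (313,197), the grey fixture around (231,165), and the slide case at (293,241). The small weight is at (277,152). I'll enlarge and measure.

```bash
cat >> h.py <<'E'
def ray(s,uv):
    K=s['mtx'];k1=float(s['k1']);uv=np.atleast_2d(np.asarray(uv,float))
    p=cv2.undistortPoints(uv.reshape(-1,1,2),K,np.array([k1,0,0,0,0.])).reshape(-1,2)
    d=np.c_[p,np.ones(len(p))]
    if 'rvec' in s:
        R=cv2.Rodrigues(np.asarray(s['rvec']))[0]; return -R.T@s['tvec'], d@R
    from scipy.spatial.transform import Rotation as Ro
    Rt=Ro.from_euler('xyz',s['ee_rot']).as_matrix(); H=s['hand_eye']
    return s['tool_pos']+Rt@H[:3,3], d@(Rt@H[:3,:3]).T
def onz(s,uv,z):
    c,d=ray(s,uv); t=(z-c[2])/d[:,2]; return c+d*t[:,None]
def load(t): return dict(np.load(f'{t}.npz'))
E
python3 - <<'E'
from h import *
s=load('top0')
im=s['image'][:,:,::-1]
cv2.imwrite('pics/crop1.png',cv2.resize(np.ascontiguousarray(im[130:260,200:340]),None,fx=4.2,fy=4.2,interpolation=cv2.INTER_CUBIC))
hsv=cv2.cvtColor(s['image'],cv2.COLOR_RGB2HSV)
m=((hsv[:,:,2]>110)&(hsv[:,:,1]<60)).astype(np.uint8); 
w=np.zeros_like(m); w[165:228,300:328]=1; mb=m*w
ys,xs=np.nonzero(mb); r=cv2.minAreaRect(np.c_[xs,ys].astype(np.float32)); b=cv2.boxPoints(r); print('bar',len(xs),r); print(onz(s,b,0.03).round(4)); print(onz(s,[r[0]],0.03))
w[:]=0;w[138:192,212:252]=1;m2=((hsv[:,:,2]>60)).astype(np.uint8)*w
ys,xs=np.nonzero(m2); r=cv2.minAreaRect(np.c_[xs,ys].astype(np.float32)); b=cv2.boxPoints(r); print('fix',r); print(onz(s,b,0.07).round(4))
for n,uv in [('case',(293,241)),('weight',(277,152)),('hdpe',(375,143)),('b',(293,152)),('sb',(173,173)),('sb2',(153,251))]: print(n,onz(s,[uv],.02).round(3))
E
```

```text
bar 304 ((312.5284118652344, 196.92393493652344), (6.178218841552734, 48.97989273071289), 9.162347793579102)
[[ 0.4474 -0.0109  0.03  ]
 [ 0.595  -0.0392  0.03  ]
 [ 0.5914 -0.0578  0.03  ]
 [ 0.4439 -0.0293  0.03  ]]
[[ 0.5191599 -0.0342689  0.03     ]]
fix ((231.47299194335938, 164.3378448486328), (47.84010696411133, 28.769821166992188), 80.53767395019531)
[[0.6858 0.2616 0.07  ]
 [0.6979 0.1762 0.07  ]
 [0.5555 0.1557 0.07  ]
 [0.5434 0.2405 0.07  ]]
case [[0.386 0.029 0.02 ]]
weight [[0.662 0.071 0.02 ]]
hdpe [[ 0.682 -0.233  0.02 ]]
b [[0.661 0.021 0.02 ]]
sb [[0.605 0.396 0.02 ]]
sb2 [[0.366 0.459 0.02 ]]
```

View pics/crop1.png

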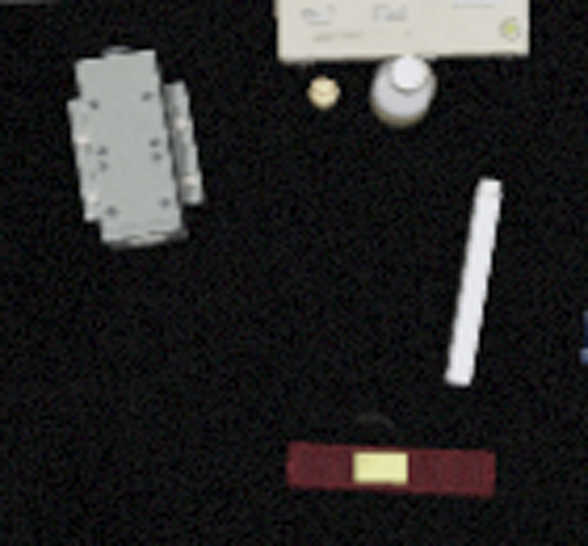

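```bash
python3 -m inch '[{"linear":[0.5,-1,0],"twist":0.22,"gripper":1},{"linear":[0.5,-1,0],"twist":0.22,"gripper":1},{"linear":[0.5,-1,0],"twist":0.22,"gripper":1}]'
python3 -m inch '[{"linear":[0.5,-1,0],"twist":0,"gripper":1},{"linear":[0.5,-1,0],"twist":0,"gripper":1},{"linear":[0.5,-1,0],"twist":0,"gripper":1}]'
python3 -m inch '[{"linear":[0.4,-1,0],"twist":0,"gripper":1},{"linear":[0.4,-1,0],"twist":0,"gripper":1},{"linear":[0.4,-1,0],"twist":0,"gripper":1}]'
python3 -m inch '[{"linear":[0.4,-1,0],"twist":0,"gripper":1},{"linear":[0.4,-1,0],"twist":0,"gripper":1},{"linear":[0.4,-1,0],"twist":0,"gripper":1},{"linear":[0.4,-1,0],"twist":0,"gripper":1}]'
python3 - <<'E'
from h import *
robot.get_obs()
s=snap('wrist','w1');print(robot.get_obs()['tool_pos'],robot.get_obs()['ee_rot'])
E
```

```text
time: 0.4
tool_pos: [0.275, 0.4, 0.2268]
ee_rot: [-3.14, 0.0, 2.956]
wrist_force: [0.9, -0.0, 0.2]
width: 0.094
time: 0.65
tool_pos: [0.3253, 0.2993, 0.2272]
ee_rot: [-3.141, 0.001, 2.95]
wrist_force: [0.6, 0.2, -0.6]
width: 0.094
time: 0.9
tool_pos: [0.3653, 0.1989, 0.2273]
ee_rot: [-3.14, 0.001, 2.949]
wrist_force: [0.8, 0.6, -0.7]
width: 0.094
time: 1.23
tool_pos: [0.4057, 0.0982, 0.227]
ee_rot: [-3.14, 0.0, 2.945]
wrist_force: [-0.1, 1.2, -0.3]
width: 0.0943
[0.40500978 0.10029029 0.22708889] [-3.14149356e+00 -8.65300314e-04  2.94635421e+00]
```

View pics/w1.png

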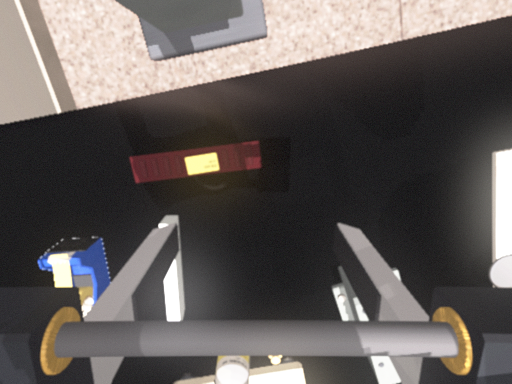

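The wrist view has the slide case at (195,162), with bar and fixture half hidden behind the fingers at (175,290) and (365,320). I'll centre over the bar.

```bash
python3 -m inch '[{"linear":[1,-1,0],"twist":0,"gripper":1},{"linear":[1,-1,0],"twist":0,"gripper":1},{"linear":[1,-1,0],"twist":0,"gripper":1},{"linear":[1,-1,0],"twist":0,"gripper":1}]'
python3 -m inch '[{"linear":[0.3,-0.3,0],"twist":0,"gripper":1},{"linear":[0.3,-0.3,0],"twist":0,"gripper":1},{"linear":[0.3,-0.3,0],"twist":0,"gripper":1},{"linear":[0.3,-0.3,0],"twist":0,"gripper":1}]'
python3 - <<'E'
from h import *
s=snap('wrist','w2');print(robot.get_obs()['tool_pos'],robot.get_obs()['ee_rot'])
E
```

```text
time: 1.62
tool_pos: [0.5068, 0.0004, 0.2266]
ee_rot: [-3.141, 0.0, 2.95]
wrist_force: [-1.3, 0.2, 0.5]
width: 0.094
time: 1.95
tool_pos: [0.5342, -0.0265, 0.2271]
ee_rot: [3.141, -0.002, 2.952]
wrist_force: [0.4, -0.3, -0.5]
width: 0.0942
[ 0.53406942 -0.02631488  0.22753271] [ 3.14084061e+00 -6.77417910e-04  2.95302017e+00]
```

View pics/w2.png

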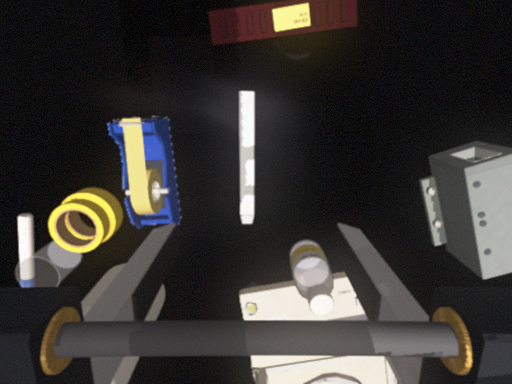

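The bar runs from (247,92) to (247,223), the fixture's mouth shows at (475,155), and the slide case is at (285,20). I'll zoom and measure the bar.

```bash
python3 - <<'E'
from h import *
s=load('w2'); im=s['image'][:,:,::-1]
a=cv2.resize(np.ascontiguousarray(im[85:230,220:275]),None,fx=4,fy=4,interpolation=cv2.INTER_CUBIC)
b=cv2.resize(np.ascontiguousarray(im[130:285,412:512]),None,fx=4,fy=4,interpolation=cv2.INTER_CUBIC)[:580]
cv2.imwrite('pics/crop2.png',np.hstack([a,b]))
v=cv2.cvtColor(s['image'],cv2.COLOR_RGB2HSV)[:,:,2].copy(); m=(v>90).astype(np.uint8); w=np.zeros_like(m); w[85:232,230:265]=1; m*=w
# edges per row, subpixel not needed
L=[];Rr=[]
for y in range(96,212):
    xs=np.nonzero(m[y])[0]
    if len(xs): L.append((xs[0]-.5,y));Rr.append((xs[-1]+.5,y))
ys=np.nonzero(m)[0]; print(ys.min(),ys.max())
for z in (.03,0.0):
  for n,q in(('L',L),('R',Rr)):
    P=onz(s,q,z)[:,:2]; vx=cv2.fitLine(P.astype(np.float32),cv2.DIST_HUBER,0,1e-4,1e-4).ravel(); vx[:2]*=np.sign(vx[0]); print(z,n,np.degrees(np.arctan2(vx[1],vx[0])),vx[2:]+vx[:2]*(0.52-vx[2])/vx[0])
print(onz(s,[(247,ys.min()-.5),(247,ys.max()+.5)],.03),onz(s,[(247,ys.max()+.5)],.003))
for y in (100,130,160,190,205,215,220):print(y,v[y,234:262])
E
```

```text
90 224
0.03 L -11.724854 [ 0.52       -0.04394432]
0.03 R -10.908176 [ 0.52       -0.02575307]
0.0 L -11.724882 [ 0.52       -0.04550754]
0.0 R -10.908171 [ 0.52       -0.02586303]
[[ 0.44715664 -0.01971254  0.03      ]
 [ 0.59653749 -0.04954065  0.03      ]] [[ 0.60740175 -0.05242031  0.003     ]]
100 [ 54  55  54  55  88 157 204 236 248 248 248 248 249 248 248 249 249 249
 249 232 163  85  57  56  55  57  54  58]
130 [ 52  49  52  52  82 149 194 213 228 245 251 251 251 251 251 251 251 251
 252 236 162  81  51  51  51  54  48  52]
160 [ 39  38  40  42  50 103 170 198 207 207 206 207 218 233 243 243 244 246
 247 229 149  68  42  44  42  50  45  43]
190 [ 41  35  39  34  42  82 153 192 208 206 207 201 199 201 206 203 203 203
 201 167 102  51  45  36  43  40  37  39]
205 [ 40  36  38  42  36 103 206 246 250 250 249 249 248 248 247 248 249 250
 249 227 135  61  35  40  39  39  37  34]
215 [ 37  32  33  37  29  71 141 189 221 233 236 236 234 236 233 231 231 228
 229 198 109  41  37  41  39  38  33  41]
220 [ 32  38  33  34  30  33  64 144 219 240 243 242 243 243 243 241 242 240
 197 108  41  36  34  34  41  33  35  34]
```

View pics/crop2.png

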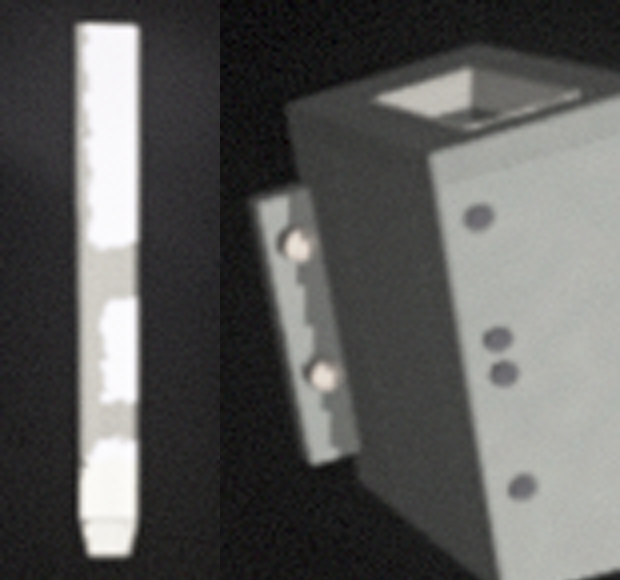

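Taper is at the far end, so the nose faces forward, and the bar's yaw is about -11.3°. Before grasping, I'll look at the fixture from above.

```bash
python3 -m inch '[{"linear":[0.15,0.8,0],"twist":0,"gripper":1},{"linear":[0.15,0.8,0],"twist":0,"gripper":1},{"linear":[0.15,0.8,0],"twist":0,"gripper":1}]'
python3 -m inch '[{"linear":[0.1,0.8,0],"twist":0,"gripper":1},{"linear":[0.1,0.8,0],"twist":0,"gripper":1}]'
python3 -m inch '[{"linear":[0,0.6,0],"twist":0,"gripper":1},{"linear":[0,0.6,0],"twist":0,"gripper":1},{"linear":[0,0.6,0],"twist":0,"gripper":1},{"linear":[0,0.6,0],"twist":0,"gripper":1}]'
python3 - <<'E'
from h import *
s=snap('wrist','w3');print(robot.get_obs()['tool_pos'],robot.get_obs()['ee_rot'])
im=s['image'][:,:,::-1]
cv2.imwrite('pics/w3b.png',cv2.resize(np.ascontiguousarray(im[60:280,150:400]),None,fx=2.7,fy=2.7,interpolation=cv2.INTER_CUBIC))
E
```

```text
time: 2.25
tool_pos: [0.549, 0.0592, 0.2282]
ee_rot: [3.137, 0.0, 2.959]
wrist_force: [-0.0, 0.5, -1.0]
width: 0.0943
time: 2.42
tool_pos: [0.5587, 0.1337, 0.2286]
ee_rot: [3.141, 0.001, 2.951]
wrist_force: [-0.2, -0.3, -0.5]
width: 0.094
time: 2.75
tool_pos: [0.5584, 0.1937, 0.228]
ee_rot: [-3.141, 0.001, 2.955]
wrist_force: [-0.7, -0.6, -0.6]
width: 0.094
[0.5587902  0.19245435 0.22802082] [-3.14116429e+00  6.96991336e-04  2.95310268e+00]
```

View pics/w3b.png

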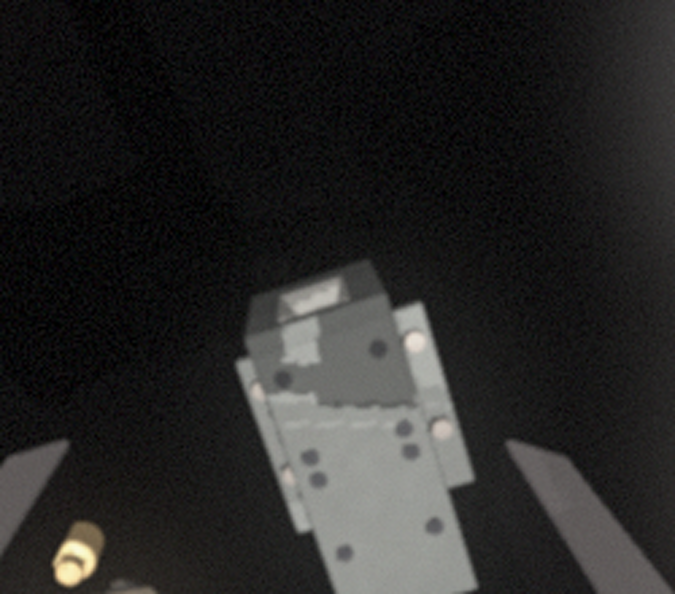

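The fixture's top face is in full view (crop corners about (245,340), (388,295), (476,585)), with the mouth bevel at (315,295). I'll fit its edges.

```bash
cat >> h.py <<'E'
def cloud(s):
    h,w=s['depth'].shape; u,v=np.meshgrid(np.arange(w),np.arange(h)); c,d=ray(s,np.c_[u.ravel(),v.ravel()])
    P=c+d*s['depth'].reshape(-1,1); P[s['depth'].ravel()<=0]=np.nan; return P.reshape(h,w,3)
E
python3 - <<'E'
from h import *
def fit(P):
    v=cv2.fitLine(P.astype(np.float32),cv2.DIST_HUBER,0,1e-4,1e-4).ravel(); return v
for t in('w3','top0'):
    s=load(t); P=cloud(s); z=P[:,:,2]
    m=(abs(z-.07)<.008)&(P[:,:,0]>.5)&(P[:,:,0]<.72)&(P[:,:,1]>.13)&(P[:,:,1]<.28)
    if t=='w3': m[:,330:]=0;m[280:]=0
    print(t,m.sum(),np.nanmedian(z[m]))
    ys,xs=np.nonzero(m); r=cv2.minAreaRect(onz(s,np.c_[xs,ys],.07)[:,:2].astype(np.float32)); print(r); print(cv2.boxPoints(r))
    cv2.imwrite(f'pics/m{t}.png',m.astype(np.uint8)*255)
s=load('w3')
q=np.array([(245,340),(388,295),(333,588),(476,585)])/2.7+[150,60]-.3
p=onz(s,q,.07)[:,:2];print(p)
for a,b in((0,2),(1,3)):print(np.degrees(np.arctan2(*(p[b]-p[a])[::-1])))
d=p[0]-p[1];print(np.degrees(np.arctan2(d[1],d[0]))-90,np.linalg.norm(d),(p[0]+p[1])/2)
# bar by depth
s=load('w2');P=cloud(s);m=(abs(P[:,:,2]-.03)<.006)&(abs(P[:,:,0]-.52)<.1)&(abs(P[:,:,1]+.035)<.03);print(m.sum(),np.nanmedian(P[:,:,2][m]))
E
```

```text
w3 5922 0.07074675517883008
((0.6210411190986633, 0.21249353885650635), (0.13408634066581726, 0.05707618594169617), 7.580137729644775)
[[0.5508193  0.23193839]
 [0.5583483  0.17536098]
 [0.69126296 0.19304869]
 [0.68373394 0.2496261 ]]
top0 814 0.06959388565571933
((0.6212195754051208, 0.21117451786994934), (0.1310940384864807, 0.056101590394973755), 7.951107025146484)
[[0.5524225  0.22988866]
 [0.5601829  0.1743264 ]
 [0.6900166  0.19246037]
 [0.6822562  0.24802263]]
[[0.56243883 0.17632874]
 [0.55526928 0.2318721 ]
 [0.67274019 0.19082292]
 [0.6820429  0.2485399 ]]
7.486075938704377
7.490107209360372
-172.64491086265696 0.056004176725079374 [0.55885405 0.20410042]
1900 0.030613198159073818
```

```bash
python3 -m inch '[{"linear":[-0.45,-1,0],"twist":-0.01,"gripper":1},{"linear":[-0.45,-1,0],"twist":-0.01,"gripper":1},{"linear":[-0.45,-1,0],"twist":-0.01,"gripper":1}]'
python3 -m inch '[{"linear":[-0.45,-1,-0.5],"twist":0,"gripper":1},{"linear":[-0.45,-1,-0.5],"twist":0,"gripper":1},{"linear":[-0.45,-1,-0.5],"twist":0,"gripper":1}]'
python3 -m inch '[{"linear":[-0.03,-0.17,-0.8],"twist":0,"gripper":1},{"linear":[-0.03,-0.17,-0.8],"twist":0,"gripper":1},{"linear":[-0.03,-0.17,-0.8],"twist":0,"gripper":1},{"linear":[-0.03,-0.17,-0.8],"twist":0,"gripper":1},{"linear":[-0.03,-0.17,-0.8],"twist":0,"gripper":1}]'
python3 - <<'E'
from h import *
s=snap('wrist','w4');print(robot.get_obs()['tool_pos'],robot.get_obs()['ee_rot'])
E
```

```text
time: 3.05
tool_pos: [0.5129, 0.0887, 0.2277]
ee_rot: [-3.14, 0.0, 2.939]
wrist_force: [0.5, -0.3, 0.2]
width: 0.0937
time: 3.3
tool_pos: [0.4679, -0.0108, 0.1774]
ee_rot: [-3.141, 0.001, 2.939]
wrist_force: [1.4, -0.8, -0.2]
width: 0.094
time: 3.72
tool_pos: [0.4679, -0.0254, 0.0999]
ee_rot: [3.141, 0.004, 2.94]
wrist_force: [0.0, 0.1, 1.2]
width: 0.0941
[ 0.46888936 -0.02524212  0.10092158] [3.14123848 0.00589417 2.94068072]
```

View pics/w4.png

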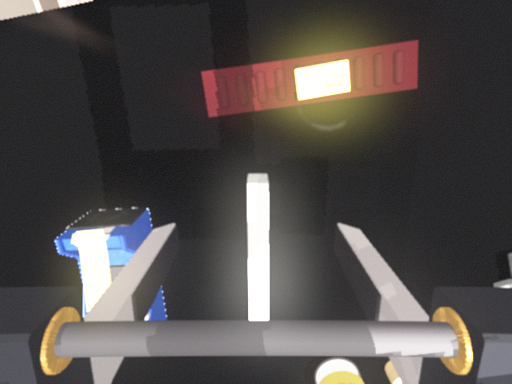

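Bar is centred between the fingers (tail at (258,174)), tape dispenser is clear to the left. Descend and grip.

```bash
python3 - <<'E'
from h import *
s=load('w4');print(onz(s,[(247.5,175),(269.5,175),(258,175)],.03))
E
python3 -m inch '[{"linear":[-0.02,0,-0.3],"twist":0,"gripper":0.6},{"linear":[-0.02,0,-0.55],"twist":0,"gripper":0.6},{"linear":[-0.02,0,-0.74],"twist":0,"gripper":0.6},{"linear":[-0.02,0,-0.74],"twist":0,"gripper":0.6},{"linear":[-0.02,0,-0.74],"twist":0,"gripper":0.6}]'
```

```text
[[ 0.44149602 -0.02669868  0.03      ]
 [ 0.44469523 -0.01105224  0.03      ]
 [ 0.44302254 -0.01923083  0.03      ]]
time: 4.18
tool_pos: [0.4665, -0.0247, 0.0257]
ee_rot: [3.141, 0.003, 2.942]
wrist_force: [0.9, 0.5, 0.4]
width: 0.0639
```

```bash
python3 -m inch '[{"linear":[0,0,0],"twist":0,"gripper":0},{"linear":[0,0,0],"twist":0,"gripper":0},{"linear":[0,0,0],"twist":0,"gripper":0},{"linear":[0,0,0],"twist":0,"gripper":0},{"linear":[0,0,0],"twist":0,"gripper":0},{"linear":[0,0,0],"twist":0,"gripper":0},{"linear":[0,0,0],"twist":0,"gripper":0},{"linear":[0,0,0],"twist":0,"gripper":0}]'
python3 -m inch '[{"linear":[0,0,0.1],"twist":0,"gripper":0},{"linear":[0,0,0.4],"twist":0,"gripper":0},{"linear":[0,0,0.7],"twist":0,"gripper":0},{"linear":[0,0,0.7],"twist":0,"gripper":0},{"linear":[0,0,0.7],"twist":0,"gripper":0},{"linear":[0,0,0.7],"twist":0,"gripper":0}]'
python3 - <<'E'
from h import *
o=robot.get_obs();s=snap('wrist','w5');print(o);s=snap('scene','s5')
cv2.imwrite('pics/s5c.png',cv2.resize(np.ascontiguousarray(s['image'][130:290,180:330,::-1]),None,fx=3.6,fy=3.6,interpolation=cv2.INTER_CUBIC))
E
```

```text
time: 4.85
tool_pos: [0.4647, -0.0249, 0.0236]
ee_rot: [3.141, -0.0, 2.941]
wrist_force: [-0.5, -0.2, 0.9]
width: 0.0156
time: 5.35
tool_pos: [0.4641, -0.0249, 0.093]
ee_rot: [-3.142, -0.001, 2.941]
wrist_force: [-1.1, 0.2, -1.2]
width: 0.0159
{'time': 5.35, 'joint_positions': array([-1.75673264e-01, -3.44443891e-02,  1.76662598e+00,  2.15671564e-05,
        1.41061088e+00, -1.54559891e+00]), 'qvel': array([ 0.00114539,  0.01826789,  0.02945098, -0.00017032, -0.00066325,
        0.00052078]), 'joint_torque': array([-4.93232437e-03, -2.85631335e+01, -3.01834667e+01, -1.63095439e-02,
       -5.28334791e-02, -6.87939682e-04]), 'tool_pos': array([ 0.46406154, -0.02488047,  0.09299677]), 'ee_rot': array([-3.14158370e+00, -1.19996846e-03,  2.94071852e+00]), 'wrist_force': array([-1.0547397 ,  0.20553649, -1.20415304]), 'wrist_torque': array([0.02885959, 0.01390194, 0.03287133]), 'width': 0.015936878152539198}
```

View pics/w5.png

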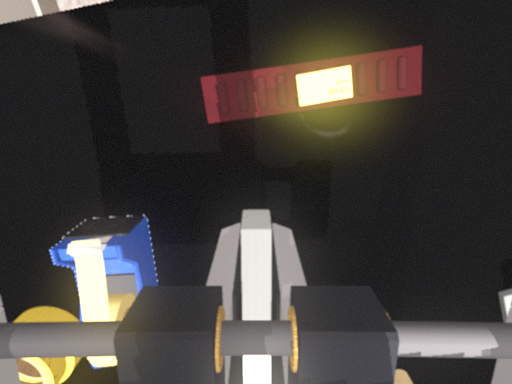

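View pics/s5c.png

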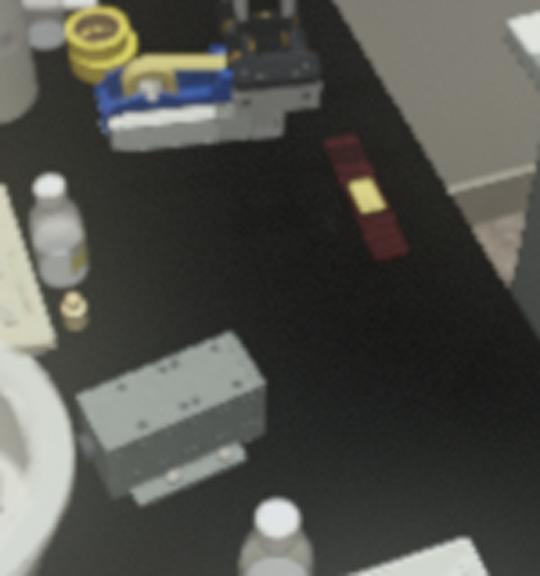

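Bar is held (width 15.9 mm), nose forward. The scene view shows it lifted clear at crop (170,130), with the fixture at (170,410). I'll check its attitude in hand, then carry it in front of the mouth.

```bash
python3 - <<'E'
from h import *
s=load('w5');P=cloud(s)
for v in range(212,384,8):
    c=P[v,250:265]; print(v,np.nanmedian(c,axis=0).round(4))
E
python3 -m inch '[{"linear":[-0.35,0.35,0],"twist":0.1,"gripper":0},{"linear":[-0.55,0.7,0],"twist":0.2,"gripper":0},{"linear":[-0.55,1,0],"twist":0.32,"gripper":0},{"linear":[-0.55,1,0],"twist":0.32,"gripper":0}]'
python3 -m inch '[{"linear":[0,0.4,0],"twist":0,"gripper":0},{"linear":[0,0.7,0],"twist":0,"gripper":0},{"linear":[0,0.95,0],"twist":0,"gripper":0},{"linear":[0,1,0],"twist":0,"gripper":0},{"linear":[0,1,0],"twist":0,"gripper":0},{"linear":[0,1,0],"twist":0,"gripper":0}]'
python3 - <<'E'
from h import *
s=snap('wrist','w6');o=robot.get_obs();print(o['tool_pos'],o['ee_rot'],o['wrist_force']);s=snap('top','t6')
cv2.imwrite('pics/t6c.png',cv2.resize(np.ascontiguousarray(s['image'][130:260,200:340,::-1]),None,fx=4.2,fy=4.2,interpolation=cv2.INTER_CUBIC))
E
```

```text
212 [ 0.4471 -0.0213  0.0763]
220 [ 0.4472 -0.0214  0.0889]
228 [ 0.4475 -0.0213  0.099 ]
236 [ 0.4514 -0.0222  0.1001]
244 [ 0.4555 -0.023   0.1004]
252 [ 0.4602 -0.0239  0.1004]
260 [ 0.4647 -0.025   0.1001]
268 [ 0.4692 -0.0258  0.1004]
276 [ 0.4736 -0.0267  0.1001]
284 [ 0.478  -0.0276  0.1007]
292 [ 0.4833 -0.0287  0.1003]
300 [ 0.4881 -0.0297  0.1001]
308 [ 0.4933 -0.0307  0.1   ]
316 [ 0.4981 -0.0318  0.1001]
324 [ 0.4372 -0.0195  0.1833]
332 [ 0.438  -0.0199  0.1851]
340 [ 0.4393 -0.0201  0.1863]
348 [ 0.4407 -0.0204  0.1874]
356 [ 0.524  -0.0369  0.1002]
364 [ 0.5295 -0.0379  0.1002]
372 [ 0.5352 -0.0393  0.1   ]
380 [ 0.5406 -0.0403  0.1001]
time: 5.78
tool_pos: [0.4067, 0.0797, 0.0917]
ee_rot: [3.138, -0.004, -2.998]
wrist_force: [0.1, 0.6, -1.5]
width: 0.0157
time: 6.28
tool_pos: [0.4092, 0.1742, 0.0925]
ee_rot: [-3.14, -0.002, -3.007]
wrist_force: [-0.1, -0.5, -1.3]
width: 0.0158
[0.4094046  0.17385063 0.09267946] [-3.14051620e+00 -1.76851514e-03 -3.00835638e+00] [ 0.43097116  0.08817275 -1.06282961]
```

View pics/w6.png

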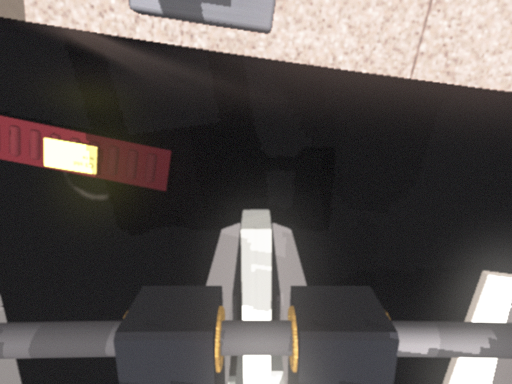

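View pics/t6c.png

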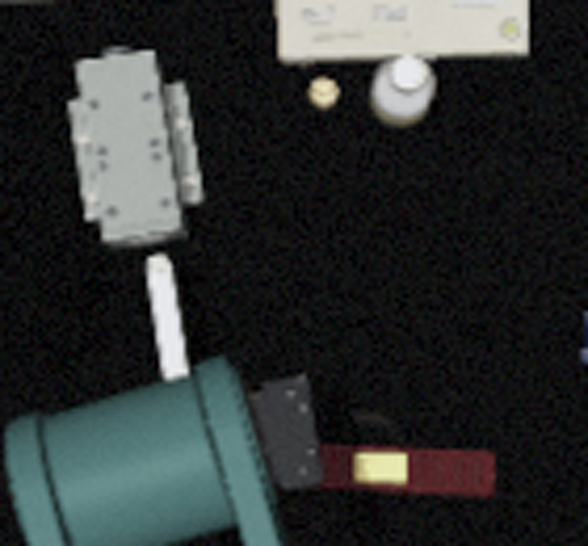

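```bash
python3 - <<'E'
from h import *
s=load('t6');v=cv2.cvtColor(s['image'],cv2.COLOR_RGB2GRAY).astype(float)
sub=v[185:222,228:250]
C=[]
for y in range(195,218):
    r=v[y,228:250]; w=np.clip(r-60,0,None); C.append(((w*np.arange(228,250)).sum()/w.sum(),y))
P=onz(s,C,.0995)[:,:2]; l=cv2.fitLine(P.astype(np.float32),cv2.DIST_HUBER,0,1e-4,1e-4).ravel(); l[:2]*=np.sign(l[0]); print('bar top cam',np.degrees(np.arctan2(l[1],l[0])),l)
def off(px,py,c,a): a=np.radians(a);return -(px-c[0])*np.sin(a)+(py-c[1])*np.cos(a)
print('lateral of bar mid rel. fixture top cam',off(l[2],l[3],(.6212,.2112),7.75))
T=np.array([.4094,.1739])
print('wrist',off(*T,(.6210,.2125),7.6))
a=np.radians(7.6);d=np.array([np.cos(a),np.sin(a)])
nose=T+.1328*d; print('nose',nose,'gap',(np.array([.5565,.2037])-nose)@d)
# finer fixture: fit sides in top0 with side edges
s=load('w3');print('sides yaw')
E
```

```text
bar top cam 7.781934 [0.9907906  0.13540319 0.49032548 0.18458028]
lateral of bar mid rel. fixture top cam -0.008728016188693805
wrist -0.010275467675302394
nose [0.54103342 0.19146365] gap 0.01694904640066402
sides yaw
```

```bash
python3 -m inch '[{"linear":[-0.01,0.05,-0.2],"twist":0,"gripper":0},{"linear":[-0.01,0.09,-0.35],"twist":0,"gripper":0},{"linear":[-0.01,0.095,-0.43],"twist":0,"gripper":0},{"linear":[-0.01,0.095,-0.43],"twist":0,"gripper":0},{"linear":[-0.01,0.095,-0.43],"twist":0,"gripper":0},{"linear":[-0.01,0.095,-0.43],"twist":0,"gripper":0}]'
python3 - <<'E'
from h import *
o=robot.get_obs();print(o['tool_pos'],o['ee_rot'],o['wrist_force'],o['wrist_torque']);s=snap('top','t7');snap('scene','s7')
s2=load('s7')
a=cv2.resize(np.ascontiguousarray(s['image'][135:230,205:265,::-1]),None,fx=6,fy=6,interpolation=cv2.INTER_CUBIC)
b=cv2.resize(np.ascontiguousarray(s2['image'][205:300,195:265,::-1]),None,fx=6,fy=6,interpolation=cv2.INTER_CUBIC)
cv2.imwrite('pics/t7c.png',np.hstack([a,b]))
v=cv2.cvtColor(s['image'],cv2.COLOR_RGB2GRAY).astype(float)
for y in range(186,222,5): print(y,v[y,225:250].astype(int))
C=[]
for y in range(199,216):
    r=v[y,226:250]; w=np.clip(r-60,0,None); C.append(((w*np.arange(226,250)).sum()/w.sum(),y))
P=onz(s,C,.056)[:,:2]; l=cv2.fitLine(P.astype(np.float32),cv2.DIST_HUBER,0,1e-4,1e-4).ravel(); l[:2]*=np.sign(l[0]); print(np.degrees(np.arctan2(l[1],l[0])),l)
a=np.radians(7.75); print(-(l[2]-.6212)*np.sin(a)+(l[3]-.2112)*np.cos(a))
E
```

```text
time: 6.88
tool_pos: [0.4095, 0.1841, 0.0514]
ee_rot: [3.141, 0.002, -3.008]
wrist_force: [-0.4, 0.1, -1.6]
width: 0.0159
[0.40945129 0.18413496 0.05136543] [ 3.14145929e+00  1.50644041e-03 -3.00829028e+00] [-0.43031381  0.10229349 -1.56128372] [ 0.01102075  0.0815099  -0.01120732]
186 [176 175 177 171 145 134 129 131 144 165 166 164 165 147  93  68  59  50
  41  44  16  13  10  10  19]
191 [  7  16   3  16  13  17  12  11  15  52 105 110  61   2  21  12  13  17
  18  13  12  15   9   7  20]
196 [ 11  14  14  20  20   2  14  90 193 229 225 227 227 197  48   2   7   9
  19  18  21  17   8  21  20]
201 [  8  12  10   0   1  10  16  16 116 201 231 231 232 221 173  41   0  11
  14  20  20  24  20  17  22]
206 [ 21  17  24  15  17   8  11   8  11 180 231 232 232 232 210 122  19   8
   8  12  11  10  14   5  18]
211 [ 17  13  20  12  14   5  16  13  20  10 181 233 230 232 232 204  64   7
  12   7  14  22  20   5   4]
216 [ 10  12   6  14  21  17  19  20   5   2  39 181 232 232 231 232 204  61
  32  46  59  61  67  68  56]
221 [ 8  2  9 15  4 13 16 19 33 40 58 69 73 70 72 76 72 62 66 91 89 94 94 94
 94]
8.300413 [0.9895247  0.14436334 0.49755943 0.19603917]
0.0016507012444710364
```

View pics/t7c.png

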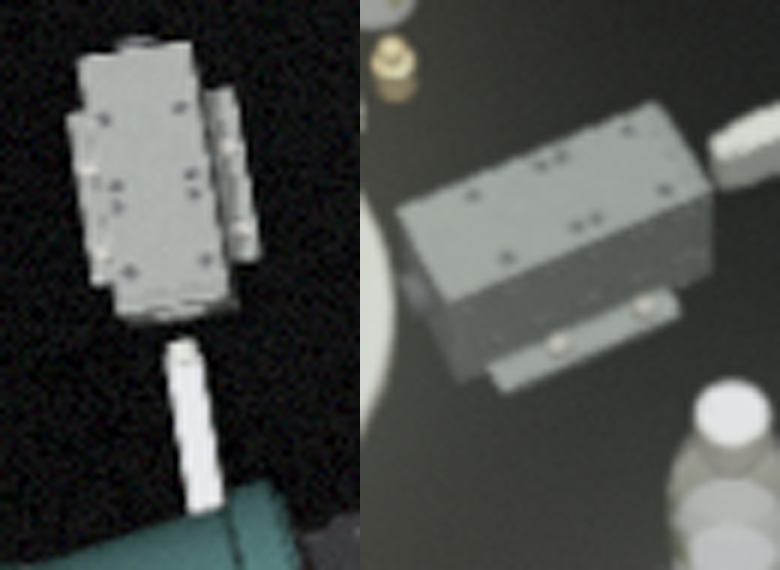

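```bash
python3 -m inch '[{"linear":[0,-0.008,0],"twist":0,"gripper":0},{"linear":[0,-0.008,0],"twist":0,"gripper":0},{"linear":[0,-0.008,0],"twist":0,"gripper":0}]'
python3 - <<'E'
from h import *
for i in range(4):
    s=snap('wrist','w8');o=robot.get_obs();print(o['tool_pos'],o['ee_rot'],o['wrist_force'])
P=cloud(s)
for v in (240,260,280,300,316,360,380): print(np.nanmedian(P[v,250:265],axis=0).round(4))
E
```

```text
time: 7.23
tool_pos: [0.4089, 0.1838, 0.0509]
ee_rot: [3.141, 0.001, -3.007]
wrist_force: [0.1, 0.4, -0.6]
width: 0.0157
[0.40885353 0.18376173 0.05081918] [ 3.14144841e+00  5.95867101e-04 -3.00734835e+00] [-0.12875487  0.6309839  -0.07294086]
[0.4087571  0.18376127 0.05067972] [ 3.14146729e+00  3.33174156e-04 -3.00734110e+00] [ 0.12727926  0.01438092 -1.25224151]
[0.40872549 0.18376582 0.05061154] [ 3.14148175e+00  1.95902042e-04 -3.00731832e+00] [-0.24888276  0.35226882 -1.55123749]
[0.40868329 0.18378273 0.05055404] [ 3.14147098e+00  1.08680050e-04 -3.00725740e+00] [-0.19017115  0.80015162 -0.08496187]Traceback (most recent call last):
  File "<stdin>", line 4, in <module>
  File "h.py", line 20, in cloud
    h,w=s['depth'].shape; u,v=np.meshgrid(np.arange(w),np.arange(h)); c,d=ray(s,np.c_[u.ravel(),v.ravel()])
                                                                          ~~~^^^^^^^^^^^^^^^^^^^^^^^^^^^^^^
  File "h.py", line 14, in ray
    Rt=Ro.from_euler('xyz',s['ee_rot']).as_matrix(); H=s['hand_eye']
                           ~^^^^^^^^^^
KeyError: 'ee_rot'
```

```bash
python3 -m inch '[{"linear":[0.03,0.004,-0.005],"twist":0,"gripper":0},{"linear":[0.06,0.008,-0.01],"twist":0,"gripper":0},{"linear":[0.09,0.012,-0.01],"twist":0,"gripper":0},{"linear":[0.12,0.016,-0.01],"twist":0,"gripper":0},{"linear":[0.14,0.018,-0.01],"twist":0,"gripper":0},{"linear":[0.16,0.021,-0.01],"twist":0,"gripper":0},{"linear":[0.18,0.024,-0.01],"twist":0,"gripper":0},{"linear":[0.18,0.024,-0.01],"twist":0,"gripper":0}]'
python3 -m inch '[{"linear":[0.02,0.003,0],"twist":0,"gripper":0},{"linear":[0.04,0.005,0],"twist":0,"gripper":0},{"linear":[0.06,0.008,0],"twist":0,"gripper":0},{"linear":[0.06,0.008,0],"twist":0,"gripper":0},{"linear":[0.06,0.008,0],"twist":0,"gripper":0}]'
python3 - <<'E'
from h import *
s=snap('top','t9');o=robot.get_obs();print(o['tool_pos'],o['ee_rot'],o['wrist_force'],o['wrist_torque'])
s2=snap('scene','s9')
a=cv2.resize(np.ascontiguousarray(s['image'][135:230,205:265,::-1]),None,fx=6,fy=6,interpolation=cv2.INTER_CUBIC)
b=cv2.resize(np.ascontiguousarray(s2['image'][205:300,195:265,::-1]),None,fx=6,fy=6,interpolation=cv2.INTER_CUBIC)
cv2.imwrite('pics/t9c.png',np.hstack([a,b]))
E
```

```text
time: 8.1
tool_pos: [0.4271, 0.1862, 0.0495]
ee_rot: [3.141, 0.0, -3.008]
wrist_force: [-0.9, 0.8, -0.3]
width: 0.0159
time: 8.52
tool_pos: [0.4328, 0.187, 0.0495]
ee_rot: [3.141, -0.0, -3.007]
wrist_force: [-0.9, 0.3, -0.3]
width: 0.0159
[0.43265007 0.18692962 0.04945591] [ 3.14151894e+00 -1.58208608e-04 -3.00739327e+00] [ 0.11855757  0.10155801 -0.78337395] [ 0.01886159  0.08798235 -0.07960797]
```

View pics/t9c.png

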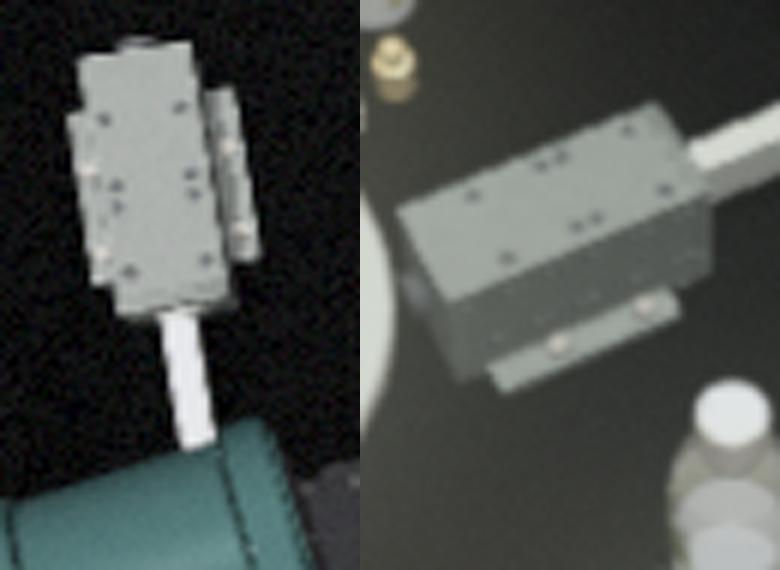

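No contact forces; the nose is entering the mouth. Continue in short steps, watching force.

```bash
python3 -m inch '[{"linear":[0.02,0.003,0],"twist":0,"gripper":0},{"linear":[0.04,0.005,0],"twist":0,"gripper":0},{"linear":[0.05,0.007,0],"twist":0,"gripper":0},{"linear":[0.05,0.007,0],"twist":0,"gripper":0}]'
python3 -m inch '[{"linear":[0.02,0.003,0],"twist":0,"gripper":0},{"linear":[0.04,0.005,0],"twist":0,"gripper":0},{"linear":[0.05,0.007,0],"twist":0,"gripper":0},{"linear":[0.05,0.007,0],"twist":0,"gripper":0}]'
python3 -m inch '[{"linear":[0.02,0.003,0],"twist":0,"gripper":0},{"linear":[0.04,0.005,0],"twist":0,"gripper":0},{"linear":[0.05,0.007,0],"twist":0,"gripper":0},{"linear":[0.05,0.007,0],"twist":0,"gripper":0}]'
python3 -c "
from h import *
o=robot.get_obs();print(o['tool_pos'],o['ee_rot'],o['wrist_force'],o['wrist_torque'])"
```

```text
time: 8.95
tool_pos: [0.438, 0.1877, 0.0496]
ee_rot: [3.141, 0.0, -3.007]
wrist_force: [-0.7, -0.4, -1.7]
width: 0.0159
time: 9.28
tool_pos: [0.443, 0.1884, 0.0495]
ee_rot: [3.141, 0.0, -3.007]
wrist_force: [-0.3, -0.0, -1.4]
width: 0.0157
time: 9.62
tool_pos: [0.448, 0.1891, 0.0495]
ee_rot: [3.142, 0.0, -3.007]
wrist_force: [0.1, -0.4, -1.2]
width: 0.0159
[0.4479836  0.18905226 0.04953967] [ 3.14151477e+00  2.23549173e-04 -3.00744833e+00] [ 0.11647431 -0.38127128 -1.23010422] [ 0.02793135  0.03085445 -0.01376842]
```

```bash
for i in 1; do :; done
python3 -m inch '[{"linear":[0.02,0.003,0],"twist":0,"gripper":0},{"linear":[0.04,0.005,0],"twist":0,"gripper":0},{"linear":[0.06,0.008,0],"twist":0,"gripper":0},{"linear":[0.08,0.011,0],"twist":0,"gripper":0},{"linear":[0.1,0.013,0],"twist":0,"gripper":0},{"linear":[0.1,0.013,0],"twist":0,"gripper":0}]'
python3 -m inch '[{"linear":[0.02,0.003,0],"twist":0,"gripper":0},{"linear":[0.04,0.005,0],"twist":0,"gripper":0},{"linear":[0.06,0.008,0],"twist":0,"gripper":0},{"linear":[0.08,0.011,0],"twist":0,"gripper":0},{"linear":[0.1,0.013,0],"twist":0,"gripper":0},{"linear":[0.1,0.013,0],"twist":0,"gripper":0}]'
python3 -c "
from h import *
o=robot.get_obs();print(o['tool_pos'],o['ee_rot'],o['wrist_force'],o['wrist_torque'])"
```

```text
time: 10.12
tool_pos: [0.4582, 0.1904, 0.0496]
ee_rot: [3.142, 0.0, -3.007]
wrist_force: [-0.8, -0.9, -1.0]
width: 0.0158
time: 10.62
tool_pos: [0.4681, 0.1917, 0.0496]
ee_rot: [3.141, 0.0, -3.007]
wrist_force: [-0.3, -0.8, -0.9]
width: 0.0159
[0.4681365  0.19167102 0.04955576] [ 3.14149480e+00  3.56142195e-04 -3.00746836e+00] [-0.3133581  -0.75327688 -0.93923835] [0.0225028  0.05770323 0.03963032]
```

```bash
python3 -m inch '[{"linear":[0.02,0.003,0],"twist":0,"gripper":0},{"linear":[0.04,0.005,0],"twist":0,"gripper":0},{"linear":[0.06,0.008,0],"twist":0,"gripper":0},{"linear":[0.08,0.011,0],"twist":0,"gripper":0},{"linear":[0.1,0.013,0],"twist":0,"gripper":0},{"linear":[0.1,0.013,0],"twist":0,"gripper":0}]'
python3 -m inch '[{"linear":[0.02,0.003,0],"twist":0,"gripper":0},{"linear":[0.04,0.005,0],"twist":0,"gripper":0},{"linear":[0.06,0.008,0],"twist":0,"gripper":0},{"linear":[0.08,0.011,0],"twist":0,"gripper":0},{"linear":[0.1,0.013,0],"twist":0,"gripper":0},{"linear":[0.1,0.013,0],"twist":0,"gripper":0}]'
python3 -c "
from h import *
o=robot.get_obs();print(o['tool_pos'],o['ee_rot'],o['wrist_force'],o['wrist_torque'])"
```

```text
time: 11.12
tool_pos: [0.4781, 0.193, 0.0495]
ee_rot: [3.141, 0.0, -3.007]
wrist_force: [-0.9, -1.2, -0.0]
width: 0.0158
time: 11.62
tool_pos: [0.4881, 0.1943, 0.0495]
ee_rot: [3.142, 0.0, -3.007]
wrist_force: [0.2, -0.7, -1.4]
width: 0.0154
[0.48813769 0.19426828 0.04952924] [ 3.14153109e+00  3.64981262e-04 -3.00742990e+00] [ 0.15263137 -0.69097742 -1.39507604] [ 0.00995244  0.05362009 -0.01428382]
```

Depth is about 62 mm, so from here I go in 1 mm steps, with a force/tracking check between steps that stops the sequence on contact.

```bash
cat > chk.py <<'E'
import sys; from bench import robot
o=robot.get_obs(); f=o['wrist_force']; a=f[0]*.991+f[1]*.132
print(o['tool_pos'].round(5),'Fx',round(a,2),f.round(1),o['wrist_torque'].round(3)); sys.exit(1 if a<-2.5 else 0)
E
python3 -m inch '[{"linear":[0.02,0.003,0],"twist":0,"gripper":0},{"linear":[0.04,0.005,0],"twist":0,"gripper":0},{"linear":[0.05,0.007,0],"twist":0,"gripper":0},{"linear":[0.05,0.007,0],"twist":0,"gripper":0}]' >/dev/null; python3 chk.py &&
python3 -m inch '[{"linear":[0.01,0.001,0],"twist":0,"gripper":0},{"linear":[0.01,0.001,0],"twist":0,"gripper":0}]' >/dev/null && python3 chk.py &&
python3 -m inch '[{"linear":[0.01,0.001,0],"twist":0,"gripper":0},{"linear":[0.01,0.001,0],"twist":0,"gripper":0}]' >/dev/null && python3 chk.py &&
python3 -m inch '[{"linear":[0.01,0.002,0],"twist":0,"gripper":0},{"linear":[0.01,0.002,0],"twist":0,"gripper":0}]' >/dev/null && python3 chk.py &&
python3 -m inch '[{"linear":[0.01,0.001,0],"twist":0,"gripper":0},{"linear":[0.01,0.001,0],"twist":0,"gripper":0}]' >/dev/null && python3 chk.py &&
python3 -m inch '[{"linear":[0.01,0.001,0],"twist":0,"gripper":0},{"linear":[0.01,0.001,0],"twist":0,"gripper":0}]' >/dev/null && python3 chk.py
```

```text
[0.49293 0.19495 0.04954] Fx -0.18 [-0.2  0.1 -0.7] [ 0.055  0.112 -0.025]
[0.49379 0.19501 0.04949] Fx 1.28 [ 1.2  0.8 -1. ] [ 0.031  0.032 -0.004]
[0.4948  0.19514 0.04954] Fx -0.17 [-0.1 -0.7 -1.5] [-0.001  0.045  0.02 ]
[0.49582 0.19536 0.04954] Fx 0.44 [ 0.4  0.3 -1.1] [ 0.015  0.05  -0.008]
[0.49684 0.19543 0.04954] Fx 0.03 [ 0.1 -0.1 -1.3] [ 0.028  0.077 -0.005]
[0.49784 0.19553 0.04952] Fx 0.24 [ 0.3 -0.2 -1.8] [-0.013  0.073 -0.002]
```

Works well; continue.

```bash
python3 -m inch '[{"linear":[0.01,0.001,0],"twist":0,"gripper":0},{"linear":[0.01,0.001,0],"twist":0,"gripper":0}]' >/dev/null && python3 chk.py &&
python3 -m inch '[{"linear":[0.01,0.001,0],"twist":0,"gripper":0},{"linear":[0.01,0.001,0],"twist":0,"gripper":0}]' >/dev/null && python3 chk.py &&
python3 -m inch '[{"linear":[0.01,0.002,0],"twist":0,"gripper":0},{"linear":[0.01,0.002,0],"twist":0,"gripper":0}]' >/dev/null && python3 chk.py &&
python3 -m inch '[{"linear":[0.01,0.001,0],"twist":0,"gripper":0},{"linear":[0.01,0.001,0],"twist":0,"gripper":0}]' >/dev/null && python3 chk.py &&
python3 -m inch '[{"linear":[0.01,0.001,0],"twist":0,"gripper":0},{"linear":[0.01,0.001,0],"twist":0,"gripper":0}]' >/dev/null && python3 chk.py &&
python3 -m inch '[{"linear":[0.01,0.002,0],"twist":0,"gripper":0},{"linear":[0.01,0.002,0],"twist":0,"gripper":0}]' >/dev/null && python3 chk.py &&
python3 -m inch '[{"linear":[0.01,0.001,0],"twist":0,"gripper":0},{"linear":[0.01,0.001,0],"twist":0,"gripper":0}]' >/dev/null && python3 chk.py &&
python3 -m inch '[{"linear":[0.01,0.001,0],"twist":0,"gripper":0},{"linear":[0.01,0.001,0],"twist":0,"gripper":0}]' >/dev/null && python3 chk.py
```

```text
[0.49885 0.19564 0.04952] Fx -0.05 [ 0.  -0.5 -0.6] [-0.016  0.104  0.02 ]
[0.49986 0.19575 0.04955] Fx 0.32 [ 0.3  0.3 -1.3] [-0.053  0.074  0.006]
[0.50086 0.19596 0.04953] Fx 0.02 [-0.   0.2 -0.5] [ 0.009  0.074 -0.015]
[0.50186 0.19606 0.04955] Fx 0.48 [ 0.4  0.3 -0.4] [ 0.029  0.043 -0.024]
[0.50286 0.19613 0.04954] Fx 1.13 [ 1.1  0.  -0.9] [ 0.036  0.067 -0.004]
[0.50385 0.19638 0.04955] Fx 0.48 [ 0.3  1.1 -1.7] [ 0.08   0.104 -0.027]
[0.50485 0.19643 0.04952] Fx 0.28 [ 0.3 -0.3 -0.9] [-0.002  0.048 -0.015]
[0.50584 0.19654 0.04953] Fx -0.67 [-0.7 -0.2 -2.5] [0.046 0.026 0.042]
```

```bash
python3 -m inch '[{"linear":[0.01,0.001,0],"twist":0,"gripper":0},{"linear":[0.01,0.001,0],"twist":0,"gripper":0}]' >/dev/null && python3 chk.py &&
python3 -m inch '[{"linear":[0.01,0.001,0],"twist":0,"gripper":0},{"linear":[0.01,0.001,0],"twist":0,"gripper":0}]' >/dev/null && python3 chk.py &&
python3 -m inch '[{"linear":[0.01,0.002,0],"twist":0,"gripper":0},{"linear":[0.01,0.002,0],"twist":0,"gripper":0}]' >/dev/null && python3 chk.py &&
python3 -m inch '[{"linear":[0.01,0.001,0],"twist":0,"gripper":0},{"linear":[0.01,0.001,0],"twist":0,"gripper":0}]' >/dev/null && python3 chk.py &&
python3 -m inch '[{"linear":[0.01,0.001,0],"twist":0,"gripper":0},{"linear":[0.01,0.001,0],"twist":0,"gripper":0}]' >/dev/null && python3 chk.py &&
python3 -m inch '[{"linear":[0.01,0.002,0],"twist":0,"gripper":0},{"linear":[0.01,0.002,0],"twist":0,"gripper":0}]' >/dev/null && python3 chk.py &&
python3 -m inch '[{"linear":[0.01,0.001,0],"twist":0,"gripper":0},{"linear":[0.01,0.001,0],"twist":0,"gripper":0}]' >/dev/null && python3 chk.py &&
python3 -m inch '[{"linear":[0.01,0.001,0],"twist":0,"gripper":0},{"linear":[0.01,0.001,0],"twist":0,"gripper":0}]' >/dev/null && python3 chk.py
```

```text
[0.50685 0.19664 0.04952] Fx 0.36 [ 0.4 -0.3 -1.6] [0.03  0.091 0.03 ]
[0.50786 0.19675 0.04951] Fx -0.25 [-0.2 -0.  -1.8] [-0.017  0.092  0.007]
[0.50884 0.19693 0.04951] Fx -0.11 [-0.1 -0.1 -1.8] [0.05  0.068 0.044]
[0.50984 0.19703 0.04952] Fx -0.01 [ 0.  -0.2 -0.9] [-0.015  0.096 -0.02 ]
[0.51086 0.19715 0.04952] Fx -0.02 [-0.   0.  -0.1] [0.017 0.058 0.027]
[0.51185 0.19736 0.04951] Fx -0.03 [-0.   0.2 -0.5] [ 0.051  0.091 -0.008]
[0.51282 0.19745 0.0495 ] Fx -0.07 [ 0.  -0.6 -2.4] [0.072 0.072 0.005]
[0.51384 0.19755 0.04952] Fx -0.08 [-0.1 -0.1 -1. ] [ 0.084  0.098 -0.01 ]
```

```bash
python3 -m inch '[{"linear":[0.01,0.001,0],"twist":0,"gripper":0},{"linear":[0.01,0.001,0],"twist":0,"gripper":0}]' >/dev/null && python3 chk.py &&
python3 -m inch '[{"linear":[0.01,0.001,0],"twist":0,"gripper":0},{"linear":[0.01,0.001,0],"twist":0,"gripper":0}]' >/dev/null && python3 chk.py &&
python3 -m inch '[{"linear":[0.01,0.002,0],"twist":0,"gripper":0},{"linear":[0.01,0.002,0],"twist":0,"gripper":0}]' >/dev/null && python3 chk.py &&
python3 -m inch '[{"linear":[0.01,0.001,0],"twist":0,"gripper":0},{"linear":[0.01,0.001,0],"twist":0,"gripper":0}]' >/dev/null && python3 chk.py &&
python3 -m inch '[{"linear":[0.01,0.001,0],"twist":0,"gripper":0},{"linear":[0.01,0.001,0],"twist":0,"gripper":0}]' >/dev/null && python3 chk.py &&
python3 -m inch '[{"linear":[0.01,0.002,0],"twist":0,"gripper":0},{"linear":[0.01,0.002,0],"twist":0,"gripper":0}]' >/dev/null && python3 chk.py &&
python3 -m inch '[{"linear":[0.01,0.001,0],"twist":0,"gripper":0},{"linear":[0.01,0.001,0],"twist":0,"gripper":0}]' >/dev/null && python3 chk.py &&
python3 -m inch '[{"linear":[0.01,0.001,0],"twist":0,"gripper":0},{"linear":[0.01,0.001,0],"twist":0,"gripper":0}]' >/dev/null && python3 chk.py
```

```text
[0.51486 0.19763 0.04954] Fx 0.17 [ 0.2 -0.6 -2.3] [ 0.015  0.074 -0.027]
[0.51583 0.19776 0.0495 ] Fx 0.11 [ 0.2 -0.7 -0.6] [0.026 0.036 0.03 ]
[0.51683 0.19796 0.0495 ] Fx -0.21 [-0.2  0.1 -1.8] [0.048 0.071 0.036]
[0.51783 0.19806 0.04952] Fx 0.21 [ 0.3 -0.8 -1.2] [0.036 0.075 0.058]
[0.51886 0.19816 0.04954] Fx 0.01 [-0.1  0.8 -1. ] [ 0.07   0.12  -0.018]
[0.51985 0.19833 0.04952] Fx 0.57 [ 0.7 -0.6 -2.2] [0.072 0.093 0.006]
[0.52086 0.19844 0.04953] Fx -0.35 [-0.4  0.1 -0.9] [0.023 0.043 0.002]
[0.52182 0.19855 0.04951] Fx -0.13 [-0.2  0.2 -1.6] [ 0.043  0.063 -0.03 ]
```

```bash
python3 -m inch '[{"linear":[0.01,0.001,0],"twist":0,"gripper":0},{"linear":[0.01,0.001,0],"twist":0,"gripper":0}]' >/dev/null && python3 chk.py &&
python3 -m inch '[{"linear":[0.01,0.001,0],"twist":0,"gripper":0},{"linear":[0.01,0.001,0],"twist":0,"gripper":0}]' >/dev/null && python3 chk.py &&
python3 -m inch '[{"linear":[0.01,0.002,0],"twist":0,"gripper":0},{"linear":[0.01,0.002,0],"twist":0,"gripper":0}]' >/dev/null && python3 chk.py &&
python3 -m inch '[{"linear":[0.01,0.001,0],"twist":0,"gripper":0},{"linear":[0.01,0.001,0],"twist":0,"gripper":0}]' >/dev/null && python3 chk.py &&
python3 -m inch '[{"linear":[0.01,0.001,0],"twist":0,"gripper":0},{"linear":[0.01,0.001,0],"twist":0,"gripper":0}]' >/dev/null && python3 chk.py &&
python3 -m inch '[{"linear":[0.01,0.002,0],"twist":0,"gripper":0},{"linear":[0.01,0.002,0],"twist":0,"gripper":0}]' >/dev/null && python3 chk.py
```

```text
[0.52282 0.19868 0.04951] Fx -0.14 [-0.  -0.9 -0.1] [0.035 0.116 0.018]
[0.52381 0.19881 0.04952] Fx -0.49 [-0.6  0.6 -0.2] [0.056 0.126 0.016]
[0.52485 0.19898 0.04953] Fx -0.06 [ 0.  -0.5 -1.5] [ 0.036  0.068 -0.052]
[0.52581 0.19907 0.04949] Fx -0.16 [-0.1 -0.2 -0.5] [0.066 0.043 0.011]
[0.52676 0.19918 0.04948] Fx -0.17 [-0.2  0.3 -1.1] [0.117 0.075 0.014]
[0.52783 0.19936 0.0495 ] Fx 0.11 [ 0.1  0.3 -0.6] [0.087 0.085 0.076]
```

```bash
python3 - <<'E'
from h import *
s=snap('wrist','w10');s=load('w10');P=cloud(s);T=s['tool_pos']
for v in range(220,320,8):
    c=np.nanmedian(P[v,250:265],axis=0); print(v,c.round(4),(c-T).round(4))
m=(abs(P[:,:,2]-.07)<.006)&(P[:,:,0]>.5); ys,xs=np.nonzero(m); print(len(ys), P[m][:,0].min() if len(ys) else 0)
E
```

```text
220 [0.5111 0.197  0.0447] [-0.0168 -0.0024 -0.0048]
228 [0.5108 0.1971 0.0559] [-0.0171 -0.0022  0.0064]
236 [0.5146 0.1974 0.0567] [-0.0132 -0.002   0.0071]
244 [0.5193 0.198  0.0565] [-0.0086 -0.0014  0.007 ]
252 [0.5235 0.1986 0.0569] [-0.0043 -0.0008  0.0074]
260 [0.5284 0.1993 0.0563] [ 0.0006 -0.0001  0.0068]
268 [0.5326 0.1998 0.0569] [0.0048 0.0005 0.0074]
276 [0.5375 0.2005 0.0565] [0.0097 0.0012 0.007 ]
284 [0.5421 0.2011 0.0568] [0.0143 0.0017 0.0073]
292 [0.547  0.2018 0.0565] [0.0191 0.0024 0.007 ]
300 [0.5523 0.2025 0.0563] [0.0245 0.0032 0.0068]
308 [0.5567 0.2032 0.0564] [0.0289 0.0038 0.0069]
316 [0.5575 0.2032 0.0625] [0.0297 0.0038 0.013 ]
2342 0.51558337913845
```

View pics/w10.png

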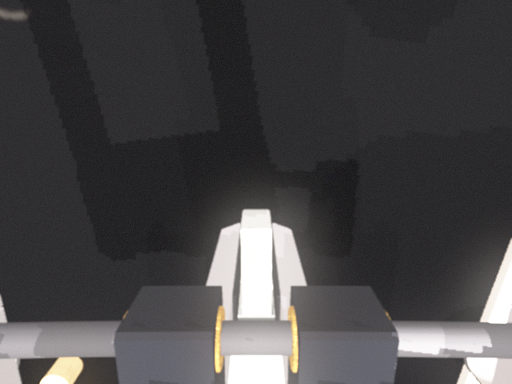

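Bar has not slipped in the grip (tail 17 mm behind TCP, at (256,212)). About 47 mm is outside, so the nose is about 103 mm deep and the stop must be within the next few mm.

```bash
python3 -m inch '[{"linear":[0.005,0.001,0],"twist":0,"gripper":0},{"linear":[0.005,0.001,0],"twist":0,"gripper":0}]' >/dev/null && python3 chk.py &&
python3 -m inch '[{"linear":[0.005,0,0],"twist":0,"gripper":0},{"linear":[0.005,0,0],"twist":0,"gripper":0}]' >/dev/null && python3 chk.py &&
python3 -m inch '[{"linear":[0.005,0.001,0],"twist":0,"gripper":0},{"linear":[0.005,0.001,0],"twist":0,"gripper":0}]' >/dev/null && python3 chk.py &&
python3 -m inch '[{"linear":[0.005,0.001,0],"twist":0,"gripper":0},{"linear":[0.005,0.001,0],"twist":0,"gripper":0}]' >/dev/null && python3 chk.py &&
python3 -m inch '[{"linear":[0.005,0,0],"twist":0,"gripper":0},{"linear":[0.005,0,0],"twist":0,"gripper":0}]' >/dev/null && python3 chk.py &&
python3 -m inch '[{"linear":[0.005,0.001,0],"twist":0,"gripper":0},{"linear":[0.005,0.001,0],"twist":0,"gripper":0}]' >/dev/null && python3 chk.py &&
python3 -m inch '[{"linear":[0.005,0.001,0],"twist":0,"gripper":0},{"linear":[0.005,0.001,0],"twist":0,"gripper":0}]' >/dev/null && python3 chk.py &&
python3 -m inch '[{"linear":[0.005,0.001,0],"twist":0,"gripper":0},{"linear":[0.005,0.001,0],"twist":0,"gripper":0}]' >/dev/null && python3 chk.py
```

```text
[0.52824 0.19942 0.04952] Fx -0.28 [-0.3  0.2 -1.4] [ 0.108  0.126 -0.011]
[0.52866 0.19947 0.04947] Fx 0.65 [ 0.6  0.3 -1.2] [ 0.117  0.08  -0.044]
[0.52921 0.19955 0.04948] Fx -0.87 [-1.   0.8 -1.9] [ 0.062  0.147 -0.016]
[0.52949 0.19961 0.04947] Fx -0.88 [-0.8 -0.4 -0.7] [0.045 0.202 0.001]
[0.52952 0.19959 0.04939] Fx -3.16 [-3.3  0.5  0.2] [ 0.071  0.509 -0.011]
```

```bash
python3 -m inch '[{"linear":[0,0,0],"twist":0,"gripper":0}]' >/dev/null; python3 chk.py
python3 -m inch '[{"linear":[0.002,0,0],"twist":0,"gripper":0},{"linear":[0.002,0,0],"twist":0,"gripper":0}]' >/dev/null; python3 chk.py
```

```text
[0.5295  0.19958 0.04937] Fx -4.06 [-4.1 -0.2  0.7] [ 0.054  0.519 -0.013]
[0.52953 0.19957 0.04932] Fx -6.1 [-6.2  0.3  1.6] [-0.01   0.769 -0.003]
```

Firm contact: the TCP has stopped at x = 0.5295 while Fx rises to -6 N. I'll relax slightly and open.

```bash
python3 -m inch '[{"linear":[-0.003,0,0],"twist":0,"gripper":0},{"linear":[-0.003,0,0],"twist":0,"gripper":0}]' >/dev/null; python3 chk.py
python3 -m inch '[{"linear":[-0.003,0,0],"twist":0,"gripper":0.4},{"linear":[-0.003,0,0],"twist":0,"gripper":0.4},{"linear":[-0.003,0,0],"twist":0,"gripper":0.4},{"linear":[-0.003,0,0],"twist":0,"gripper":0.4},{"linear":[-0.003,0,0],"twist":0,"gripper":0.4},{"linear":[-0.003,0,0],"twist":0,"gripper":0.4}]'; python3 chk.py
python3 - <<'E'
from h import *
s=snap('wrist','w11');s=load('w11');P=cloud(s);T=s['tool_pos'];print(T)
for v in range(220,320,8):
    c=np.nanmedian(P[v,250:265],axis=0); print(v,c.round(4))
E
```

```text
[0.52951 0.19959 0.0493 ] Fx -5.48 [-5.4 -1.1  0.2] [0.032 0.814 0.004]
time: 19.58
tool_pos: [0.5302, 0.1996, 0.0497]
ee_rot: [3.142, 0.001, -3.007]
wrist_force: [0.3, -0.2, -0.1]
width: 0.0378
[0.53019 0.19962 0.04971] Fx 0.27 [ 0.3 -0.2 -0.1] [0.007 0.019 0.037]
[0.53019144 0.19962442 0.04971304]
220 [0.5124 0.197  0.0472]
228 [0.5133 0.1972 0.0559]
236 [0.5176 0.1977 0.0558]
244 [0.5221 0.1984 0.0557]
252 [0.5265 0.1989 0.0561]
260 [0.5309 0.1996 0.0559]
268 [0.5359 0.2002 0.0558]
276 [0.5406 0.2009 0.0556]
284 [0.5453 0.2015 0.0561]
292 [0.55   0.2022 0.0561]
300 [0.555  0.2029 0.0558]
308 [0.5599 0.2035 0.0562]
316 [0.5575 0.2032 0.0657]
```

View pics/w11.png

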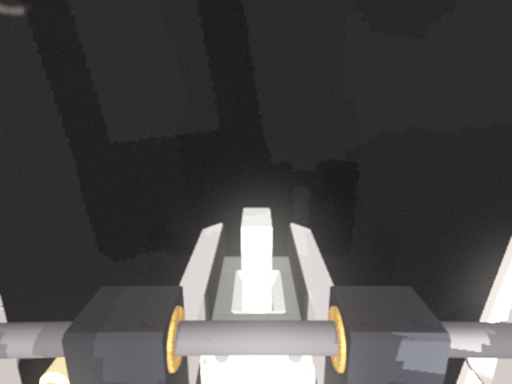

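Fingers are clear on both sides of the bar (220–240 and 272–290 at row 260). The bar settled 0.7 mm to the slot floor, and its tail is at x = 0.5124 as expected. Retreat straight up.

```bash
python3 -m inch '[{"linear":[0,0,0.2],"twist":0,"gripper":0.4},{"linear":[0,0,0.5],"twist":0,"gripper":0.4},{"linear":[0,0,0.8],"twist":0,"gripper":0.4},{"linear":[0,0,1],"twist":0,"gripper":0.4},{"linear":[0,0,1],"twist":0,"gripper":0.4},{"linear":[0,0,1],"twist":0,"gripper":0.4}]'
python3 -m inch '[{"linear":[-0.5,0,0.3],"twist":0,"gripper":0.4},{"linear":[-0.5,0,0.5],"twist":0,"gripper":0.4},{"linear":[-0.5,0,0.5],"twist":0,"gripper":0.4},{"linear":[-0.5,0,0.5],"twist":0,"gripper":0.4}]'
python3 - <<'E'
from h import *
s=snap('wrist','w12');s=load('w12');P=cloud(s);t=snap('top','t12');sc=snap('scene','s12')
m=(abs(P[:,:,2]-.0557)<.006)&(P[:,:,0]>.49)&(P[:,:,0]<.556)&(abs(P[:,:,1]-.2)<.02);Q=P[m];print(m.sum(),Q.min(0),Q.max(0))
ys,xs=np.nonzero(m);r=cv2.minAreaRect(onz(s,np.c_[xs,ys],.0555)[:,:2].astype(np.float32));print(r)
cv2.imwrite('pics/f12.png',np.hstack([cv2.resize(np.ascontiguousarray(s['image'][:,100:420,::-1]),(400,480)),cv2.resize(np.ascontiguousarray(sc['image'][100:340,140:340,::-1]),(400,480))]))
E
```

```text
time: 20.13
tool_pos: [0.5306, 0.1998, 0.1509]
ee_rot: [3.141, 0.003, -3.007]
wrist_force: [-0.3, 0.1, 0.2]
width: 0.0375
time: 20.47
tool_pos: [0.4796, 0.1998, 0.1994]
ee_rot: [3.141, 0.001, -3.007]
wrist_force: [0.3, -0.3, 0.3]
width: 0.0378
676 [0.51112661 0.18852827 0.04982631] [0.55599999 0.21998042 0.06150443]
((0.5349195599555969, 0.2038288563489914), (0.05228513106703758, 0.024739844724535942), 9.77127742767334)
```

View pics/f12.png

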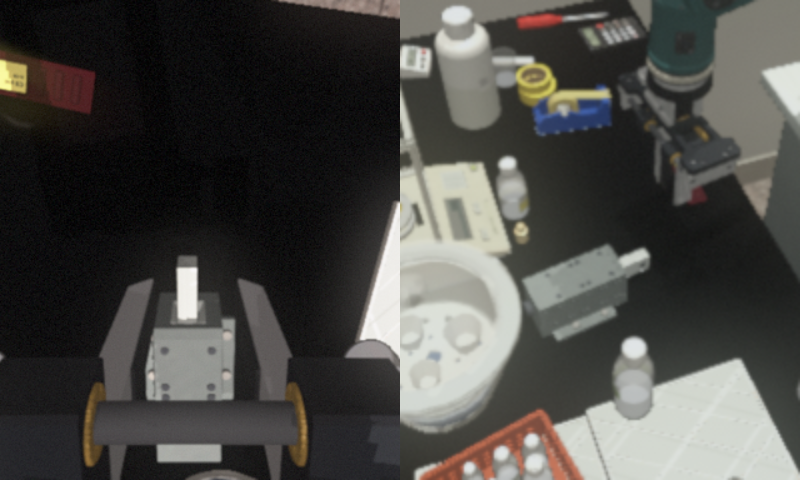

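The bar is in line in the slot with its tail out (left view (187,285)). The arm is clear and the bystanders stand where they were. Handing in.

```bash
python3 -c "
from bench import robot
robot.close_job(); print(robot.get_obs()['time'])"
```

```text
the job is handed in; nothing more can be done
the job is handed in; nothing more can be done
```

The bar is in the slot, nose first and resting against the hidden stop. I let go of it and handed the job in at about 20.5 s; no verdict was reported.

**How it went:** I gripped the bar 17 mm from its tail, lined it up with the mouth and slid it in. The last 45 mm or so were in 1 mm and then 0.5 mm steps, with a force check after each one.

**Stop contact:** The tool stopped at x = 0.5295 m, with the nose an estimated 104–105 mm deep. Small further commands raised the push to about 6 N (9 N shifts the stop) without the tool moving, so I take it the stop did not shift.

**Last checks:**
- **Release:** wrist force went back to about 0 N, and the bar dropped 0.7 mm onto the slot floor.
- **Tail position:** it measured x ≈ 0.512 m with the fingers open, matching the contact position. After the retreat one depth reading gave 0.511 m; the 1 mm difference is within measurement error.
- **Surroundings:** the arm is clear of everything and the bystanders look unmoved in the last images. I checked them by eye only.

**Disagreements:**
- **Cameras:** the wrist and top cameras differed by about 1.7 mm on the sideways offset before insertion. I split the difference, and the bar slid in with only noise-level forces.
- **Final angle fit:** the last fit to the bar's visible top gave 9.8°, against the fixture's 7.6°. It probably included some of the mouth bevel, because its width came out at 25 mm instead of 16 mm. The gripper's own angle was 7.7°.

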